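# Set the dispenser over the mug and give it one shot

## Robot

A 6-joint arm with a two-finger parallel gripper is mounted at the origin on a cart in front of the work surface, level with it; the furniture and walls round the work are solid. World frame = base frame: x ahead of the robot, y to its left, z up, the work surface at z = 0. Lengths are in m, angles in rad, forces in N, time in s.
With the tool pointing down it reaches from about 0.25 to 0.725 m from the base axis. Payload 4 kg.
Tool frame: the origin (TCP) lies on the front face of the gripper's body, between the roots of the fingers; the fingertips stand 73 mm ahead of it and the grasp point (between the pads) lies 54 mm ahead of it; z points along the fingers, y is the line along which they close (so a half turn about z gives the same grasp; the last joint's range is limited). The gripper opens to 85 mm and grips with 20 to 120 N. Pads are 22 mm wide; open, the fingers measure 114 mm over their backs; the gripper's body (76 mm by 85 mm) begins 54 mm behind the grasp point. The pads swing forward as they close: fully open they stand 13 mm farther back than shut.
Start: joints at [1.111, 0.241, 0.005, 1.335, 0, 1.571], TCP at [0.222, 0.448, 0.304] pointing down, gripper open.
Joint ranges: [-2.72, 2.72], [-1.05, 1.87], [-1.09, 1.28], [-1.99, 2.15], [-1.42, 1.44], [-3.14, 3.14]. Speed limits (rad/s): [2.79, 2.79, 3.14, 3.14, 3.14, 3.14].

## Interface

Orientations are given as a unit quaternion [x, y, z, w].
In Python, from workcell import bot gives the robot as it stands. The module is installed in compiled form; this text tells all that it offers.
- The arm moves only by the tool step_arm, never from a script. Its argument "rows" is a list of rows, each a list of 2 entries, a list of its own where there are three numbers: the shift along the tool's x, y, z in mm, then the turn about the tool's z in degrees. A call has 1 to 12 rows; each row is the pose to reach, as a shift and turn from the pose commanded when the call began, along the tool's axes at that moment; what a row does not reach only later rows make up. A row lasts 1/8 s, in which the tool goes at most 62.5 mm and 10.7 degrees, less where a joint would pass 70% of its speed; a pose out of reach is approached as far as the arm can. A call with a gripper value outside its range is refused whole. "claw" is the gripper's target within -1 to 1 (shut at 1, half-way at 0, fully open at -1), set as the call begins (left out, the last holds). The fingers move at their own pace and stop on an object; the grip force is fixed at half the most. Time passes only in rows, so rows that repeat a pose let the fingers close. It gives the time, the measured TCP pose, the force, the opening and the grip force at its end, in the units of the state.
- bot.get_obs(): the state, without advancing time (a new reading comes with each control period).
- bot.camera(name): name is "scene" or "side" or "wrist"; returns (picture, depth): 400x640x3 uint8, red, green, blue; 400x640 float32, m along the optical axis (not along the pixel's ray), 0 where there is no reading.
- bot.camera_params(name): a dict with "fx", "fy", "cx", "cy" (pixels), "pose" (4x4, takes a point from camera to world coordinates). Camera axes: x right, y up, looking along -z (the intrinsics and any distortion apply to the point x, -y, -z); pixel columns grow to the right and rows downward; lengths in m; the calibration is good to about 2 mm. A picture is of the moment at which its call begins: read the wrist's pose just before it. camera_params takes no time and is no camera call; for the wrist camera it gives the pose at the moment of the call.
- bot.job_done(): hands the job in; it is judged then, once.
Trained networks look in the newest picture that a camera, given by its name, has taken for a name from the list of things; names that differ only in an ending like _2 or _b are one class to them, and where a whole thing is asked for, a point or a joint stands for the part that bears it (a point fixed in the world has none). Each returns a list of dicts, best first, with "score" (0 to 1); they miss things now and then, are a little off and sometimes report something else, mostly with a low value. They report only what shows in the picture. A call takes as long as a camera call.
- bot.trace(target, camera): "pixels" (400x640 bool, what is visible of it) and "uv" ([column, row] in pixels, amid what is visible of it).
The state is a dict: "clock": time; "joint_pos": joint angles; "joint_vel": joint speeds; "tau": joint torques, N m; "eef_pos": TCP position; "tool_rot": TCP orientation; "ft_force": force on the tool from outside, world axes, zero at the start; "ft_torque": the same for the moment, N m; "grip_width": finger opening in m; "grasp_force": force on a finger pad.
Only numpy, scipy, OpenCV 4.12 (cv2) and the standard library are available. Lean on these libraries where they do the work, as an engineer would, in place of code of your own. Each camera call takes 0.05 s, during which the arm holds its last target. There are 200 camera calls.

## Task

First push the mug, upright, fully home into the wire stop in front of which it stands. Then pull up the spring plunger, swing the dispenser arm to the hole above that mug and let the plunger snap in there; only then press the dispenser's cap fully down and let it come back up. Leave the jar and everything else where they are.

Things in the scene. Friction and masses are not known exactly. Their poses are not given: they have to be found in the camera images.
- stand: Fixed steel dispenser stand, 137 mm high. Origin: on the worktop, on the arm's vertical pivot axis; its -x points to the robot (yaw within 0.2 rad). Round foot (90 mm), column, and a level index plate: sector of radius 118 mm, top 100 mm above the worktop, 12 mm thick, with three 10.5 mm holes 100 mm from the pivot: one along -x, one 0.87 rad to either side.
- swing (a joint): Angle of the dispenser arm (rad): 0 along the stand's -x (middle hole, its start); positive is counterclockwise from above: +0.87 hole on the stand's -y side, -0.87 on its +y side; range +-1.02. Light friction (0.12 N m), stays put. A steel bar 26 mm wide, top 124 mm above the worktop; plunger 100 mm and white dispenser bottle (67 mm across) 200 mm from the pivot.
- plunger (a joint): Lift of the spring plunger (m): 0 down in a hole (locked), 0.016 fully up. Its 8 mm round-ended pin reaches 9 mm into the plate: above 0.010 the arm is free; on the plate between holes it reads about 0.009. The spring pulls down with 6 N at 0, 10 N at 0.016. Let go over a hole, or dragged over one while down on the plate, it snaps in by itself.
- knob_grip (a point): Middle of the plunger's upright round black knob, 28 mm across and 34 mm high (17 mm above and below this point); 164 mm above the worktop when locked. Moves with the plunger and arm.
- nozzle_tip (a point): Lowest point of the dispenser bottle's nozzle, 104 mm above the worktop, 200 mm from the pivot on the arm's centre line.
- cap (a joint): Press of the dispenser's sprung cap (m): 0 is up, 0.012 fully down. It takes about 4 N to start and 8 N to bottom out.
- cap_top (a point): Centre of the top of the round black cap (40 mm across) on the dispenser bottle; 208 mm above the worktop when up. Presses straight down.
- seat_left (a point): Left stop (stand's +y side): point on the worktop where the axis of a mug that is fully home stands, below the nozzle at swing = -0.87. The stop is a fixed quarter-circle of 8 mm wire, 55 mm above the worktop, that cups the far (stand +x) half of the mug and is open towards the stand's -x; push in along +x until it touches.
- seat_right (a point): The same point at the right stop (stand's -y side), below the nozzle at swing = +0.87.
- mug_axis (a point): Centre of the mouth of the mug, on the axis of its round body. White mug with a green band, 83 mm across, 94 mm high, about 0.25 kg; handle towards the stand's -y, reaching 75 mm from the axis. It starts on the worktop 40 to 70 mm in front (stand -x) of the left or the right stop.
- jar: Round jar with a black lid, 60 mm across, 83 mm high, on the worktop in front of the other stop. Origin: centre of its underside. Not to be moved.
- tin: Oblong flat tin, 63x105x25 mm, standing about; origin at the centre of its underside. Not to be moved.
- pill_tub: Small white tablet tub, 35 mm across, 78 mm high; origin at the centre of its underside. Not to be moved.
- candle: Tea light, 38 mm across, 15 mm high; origin at the centre of its underside. Not to be moved.

How it is judged:
By the outcome, as a careful person would: the job done as asked, in the order asked, and still so for the second after the job is handed in, with the robot touching nothing.
It also fails if it takes over 67 s, if anything falls off the work surface, if the arm or the gripper's body presses on something with over 40 N, if the wrist force passes 120 N, or if a joint passes its speed limit or range.

## Working session

There is one attempt and no reset: what is moved stays moved. The work goes in short steps, Python scripts to look and compute and a tool call to move; the robot and the scene stay as the last step left them, time stands still between calls to the robot, and variables do not carry over. Pictures are saved under pics/ and viewed, at most 10 in all, crops included, and the job is handed in when it is done.

Besides the shell and the picture viewer there is one more tool, called after "Request:" in YAML: its name, and indented under it one key for each argument. step_arm: Moves the arm, as the interface text tells. Its arguments: {"type":"object","properties":{"rows":{"type":"array"},"claw":{"type":"number"}},"required":["rows"]}

```bash
mkdir -p pics
cat > h.py <<'E'
import numpy as np, cv2
from workcell import bot
def cloud(cam, dep=None):
    p=bot.camera_params(cam)
    pic,d=bot.camera(cam)
    v,u=np.mgrid[0:400,0:640]
    P=np.stack([(u-p['cx'])/p['fx']*d,-(v-p['cy'])/p['fy']*d,-d],-1)
    T=np.array(p['pose']); W=P@T[:3,:3].T+T[:3,3]
    W[d<=0]=np.nan
    return pic,d,W
def save(pic,n): cv2.imwrite('pics/'+n+'.png',cv2.cvtColor(pic,cv2.COLOR_RGB2BGR))
E
python3 - <<'E'
from h import *
o=bot.get_obs(); print(o['eef_pos'],o['tool_rot'],o['clock'])
ims=[]
for c in ['scene','side']:
    pic,d,W=cloud(c); ims.append(pic)
    print(c,np.round(np.array(bot.camera_params(c)['pose'])[:3,3],2))
    for t in ['mug_axis','jar','stand','cap_top','knob_grip','tin','pill_tub','candle']:
        for r in bot.trace(t,c)[:1]:
            m=r['pixels']; w=W[m]; w=w[~np.isnan(w[:,0])]
            print(t,round(r['score'],2),np.round(r['uv']),m.sum(),np.round(np.percentile(w,[3,50,97],axis=0),3).tolist())
    save(pic,c)
E
```

```text
[0.22167228 0.44763287 0.30300709] [ 2.27879430e-01  9.73688773e-01 -1.04142037e-03 -2.34760396e-04] 0.0
scene [-0.23 -0.76  1.14]
mug_axis 0.84 [277. 210.] 995 [[0.532, -0.062, 0.007], [0.561, -0.005, 0.058], [0.612, 0.041, 0.091]]
jar 0.92 [345. 275.] 681 [[0.491, -0.338, 0.004], [0.506, -0.318, 0.072], [0.542, -0.288, 0.084]]
stand 0.71 [334. 208.] 2722 [[0.504, -0.284, 0.008], [0.639, -0.165, 0.102], [0.725, -0.078, 0.205]]
cap_top 0.7 [302. 205.] 141 [[0.514, -0.155, 0.189], [0.529, -0.14, 0.205], [0.549, -0.124, 0.21]]
knob_grip 0.5 [326. 197.] 114 [[0.617, -0.169, 0.15], [0.624, -0.161, 0.173], [0.64, -0.148, 0.18]]
tin 0.61 [399. 308.] 887 [[0.497, -0.524, 0.006], [0.523, -0.478, 0.021], [0.557, -0.43, 0.026]]
pill_tub 0.71 [230. 178.] 250 [[0.588, 0.196, 0.002], [0.598, 0.205, 0.047], [0.617, 0.227, 0.078]]
side [ 0.56 -1.02  0.78]
mug_axis 0.9 [322. 193.] 490 [[0.555, -0.138, 0.001], [0.586, -0.019, 0.07], [0.615, 0.046, 0.119]]
jar 0.76 [303. 272.] 732 [[0.494, -0.337, 0.003], [0.522, -0.326, 0.064], [0.548, -0.286, 0.085]]
stand 0.65 [348. 218.] 3404 [[0.516, -0.309, 0.002], [0.66, -0.173, 0.102], [0.754, -0.037, 0.201]]
cap_top 0.59 [304. 182.] 94 [[0.521, -0.155, 0.188], [0.535, -0.146, 0.208], [0.551, -0.13, 0.211]]
knob_grip 0.62 [341. 198.] 95 [[0.621, -0.169, 0.151], [0.632, -0.164, 0.172], [0.641, -0.151, 0.183]]
tin 0.44 [312. 311.] 142 [[0.529, -0.466, 0.021], [0.546, -0.439, 0.023], [0.558, -0.422, 0.026]]
pill_tub 0.61 [325. 170.] 159 [[0.594, 0.196, 0.011], [0.609, 0.203, 0.055], [0.624, 0.224, 0.08]]
```

View pics/scene.png

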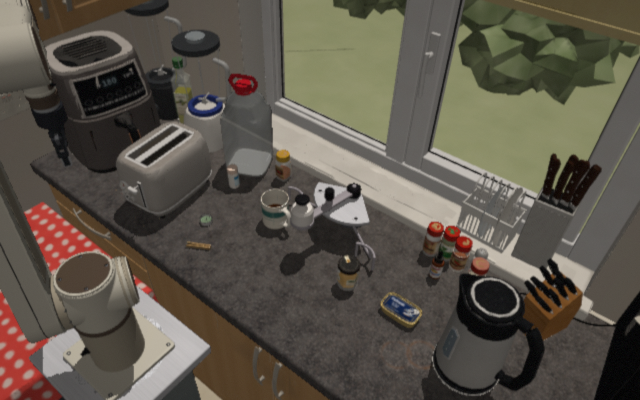

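View pics/side.png

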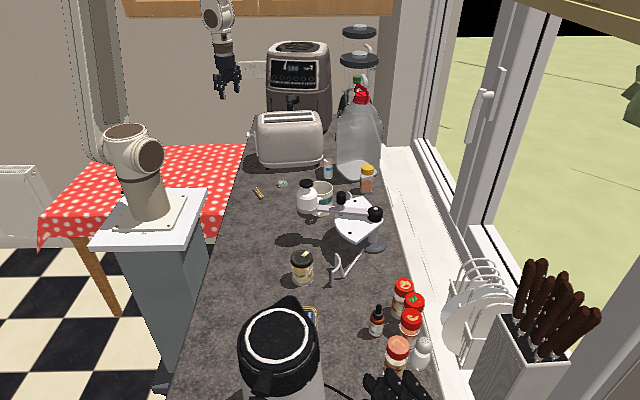

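The mug (scene 275,208) stands at the left stop, and the jar is at the right. I'll move in for a close view.

Request:
step_arm:
  rows:
    - [[-41,-39,-5],0]
    - [[-83,-77,-10],-3]
    - [[-124,-116,-20],-6]
    - [[-166,-154,-30],-9]
    - [[-207,-193,-40],-12]
    - [[-248,-232,-50],-15]
    - [[-290,-270,-50],-15]
    - [[-331,-309,-50],-15]
    - [[-373,-347,-50],-15]
    - [[-414,-386,-50],-15]
    - [[-414,-386,-50],-15]
  claw: 0.1

```text
clock: 2.28
eef_pos: [0.4223, -0.0848, 0.3535]
tool_rot: [0.102, 0.995, -0.0, -0.0]
ft_force: [-0.3, 0.8, 0.5]
grip_width: 0.0384
grasp_force: 0.0
```

```bash
cat > m.py <<'E'
from h import *
from scipy.optimize import least_squares
def circ(p,r):
    f=lambda c:np.hypot(p[:,0]-c[0],p[:,1]-c[1])-r
    s=least_squares(f,p[:,:2].mean(0),loss='soft_l1',f_scale=.001); return s.x,np.median(abs(s.fun))
E
python3 - <<'E'
from m import *
o=bot.get_obs(); print(o['eef_pos'],o['tool_rot'],o['clock'],o['grip_width'])
pic,d,W=cloud('wrist'); save(pic,'w1'); print(np.array(bot.camera_params('wrist')['pose']).round(3))
np.save('W1.npy',W)
for t in ['mug_axis','stand','cap_top','knob_grip','candle','jar','pill_tub']:
    for r in bot.trace(t,'wrist')[:1]:
        m=r['pixels']; w=W[m]; w=w[~np.isnan(w[:,0])]
        print(t,round(r['score'],2),np.round(r['uv']),m.sum(),np.round(np.percentile(w,[3,50,97],axis=0),3).tolist())
E
```

```text
[ 0.42232766 -0.0847714   0.35352066] [ 1.02129343e-01  9.94771092e-01 -2.66811908e-04 -3.09080515e-05] 2.275 0.0383510192418536
[[ 0.201 -0.928 -0.314  0.341]
 [ 0.98   0.191  0.064 -0.066]
 [ 0.001 -0.32   0.947  0.423]
 [ 0.     0.     0.     1.   ]]
mug_axis 0.56 [413. 262.] 4088 [[0.535, -0.033, 0.012], [0.58, 0.012, 0.053], [0.614, 0.043, 0.093]]
stand 0.89 [312. 331.] 6172 [[0.504, -0.151, 0.088], [0.533, -0.123, 0.156], [0.678, -0.08, 0.208]]
cap_top 0.67 [295. 341.] 1320 [[0.515, -0.149, 0.2], [0.529, -0.132, 0.207], [0.547, -0.116, 0.208]]
knob_grip 0.35 [182. 272.] 2764 [[0.493, -0.329, 0.006], [0.513, -0.296, 0.08], [0.544, -0.279, 0.083]]
candle 0.92 [508. 134.] 811 [[0.418, 0.146, 0.004], [0.435, 0.165, 0.007], [0.453, 0.182, 0.015]]
jar 0.62 [183. 273.] 2816 [[0.493, -0.33, 0.004], [0.513, -0.296, 0.08], [0.544, -0.279, 0.083]]
pill_tub 0.86 [565. 254.] 1754 [[0.591, 0.2, 0.001], [0.6, 0.209, 0.055], [0.634, 0.237, 0.078]]
```

View pics/w1.png

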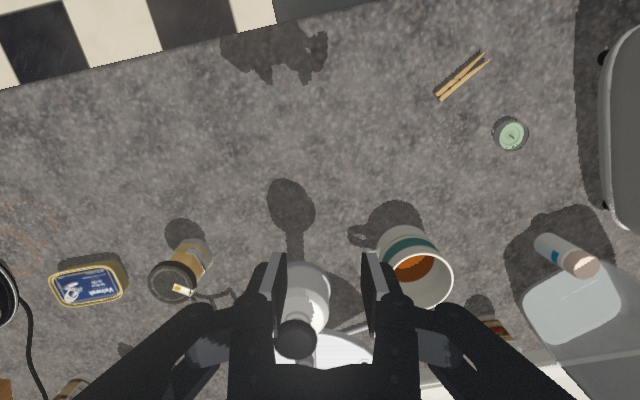

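The wrist view shows the mug at (415,270), clear of obstacles on its near side. The cap is at (297,340) and the jar at (180,275). Next I'll fit the exact positions.

Run:
```python
from m import *
W1=np.load('W1.npy')
def fit(W,m,z0,z1,r,n):
    w=W[m]; w=w[(w[:,2]>z0)&(w[:,2]<z1)]
    if len(w)>8: c,e=circ(w,r); print(n,len(w),c.round(4),e.round(4), w.mean(0).round(3))
for cam in ['scene','side','wrist']:
    _,_,W=cloud(cam)
    box=lambda x0,x1,y0,y1:(W[...,0]>x0)&(W[...,0]<x1)&(W[...,1]>y0)&(W[...,1]<y1)
    fit(W,box(.51,.64,-.05,.06),.088,.098,.040,cam+' mug rim')
    fit(W,box(.51,.64,-.05,.06),.03,.08,.0415,cam+' mug body')
    fit(W,box(.49,.58,-.18,-.1),.19,.203,.020,cam+' cap side')
    fit(W,box(.49,.58,-.18,-.1),.205,.212,.013,cam+' cap top')
    fit(W,box(.59,.67,-.2,-.13),.150,.178,.014,cam+' knob side')
    fit(W,box(.59,.67,-.2,-.13),.179,.185,.009,cam+' knob top')
    fit(W,box(.66,.82,-.26,-.08),.15,.21,.014,cam+' post top?')
    # wire
    m=box(.55,.78,-.09,.09); w=W[m]; w=w[(w[:,2]>.045)&(w[:,2]<.065)&(w[:,0]>.61)]
    print('wire',len(w),w.mean(0).round(3) if len(w) else '', np.percentile(w,[2,98],axis=0).round(3) if len(w) else '')
    m=box(.58,.78,-.4,-.23); w=W[m]; w=w[(w[:,2]>.048)&(w[:,2]<.062)]
    if len(w)>8: print('wireR',len(w),circ(w,.0455),np.percentile(w,[2,98],axis=0).round(3))
```

```text
scene mug rim 70 [0.5728 0.0017] 0.0012 [ 0.571 -0.005  0.091]
scene mug body 561 [0.5731 0.0008] 0.0022 [0.572 0.003 0.056]
scene cap side 37 [ 0.5342 -0.1361] 0.0015 [ 0.524 -0.143  0.201]
scene cap top 77 [ 0.5299 -0.1378] 0.0034 [ 0.531 -0.139  0.207]
scene knob side 91 [ 0.6325 -0.1542] 0.0016 [ 0.626 -0.16   0.167]
scene knob top 11 [ 0.6248 -0.1616] 0.0022 [ 0.627 -0.156  0.181]
wire 72 [0.648 0.007 0.055] [[ 0.611 -0.019  0.046]
 [ 0.678  0.028  0.063]]
wireR 80 (array([ 0.57433407, -0.30208669]), np.float64(0.0019361904266250174)) [[ 0.599 -0.342  0.051]
 [ 0.624 -0.273  0.061]]
side mug rim 77 [0.5755 0.002 ] 0.0011 [0.588 0.005 0.092]
side mug body 234 [0.5735 0.0022] 0.0013 [0.589 0.008 0.064]
side cap side 16 [ 0.5347 -0.1345] 0.0005 [ 0.536 -0.151  0.2  ]
side cap top 84 [ 0.5352 -0.1388] 0.0032 [ 0.535 -0.14   0.209]
side knob side 82 [ 0.6329 -0.1527] 0.0008 [ 0.632 -0.163  0.164]
side knob top 33 [ 0.6317 -0.1559] 0.0016 [ 0.632 -0.156  0.181]
wire 33 [0.656 0.005 0.057] [[ 0.611 -0.017  0.049]
 [ 0.682  0.03   0.065]]
wireR 79 (array([ 0.57760377, -0.30054758]), np.float64(0.0017521393380913602)) [[ 0.599 -0.341  0.05 ]
 [ 0.626 -0.27   0.062]]
wrist mug rim 406 [0.5747 0.0044] 0.0007 [0.566 0.022 0.092]
wrist mug body 2541 [0.5737 0.0015] 0.002 [0.578 0.013 0.05 ]
wrist cap side 128 [ 0.535  -0.1349] 0.0003 [ 0.52  -0.125  0.201]
wrist cap top 980 [ 0.5335 -0.1321] 0.0028 [ 0.533 -0.132  0.207]
wire 170 [0.613 0.009 0.055] [[ 0.61  -0.005  0.045]
 [ 0.615  0.021  0.065]]
```

Request:
step_arm:
  rows:
    - [[-25,57,20],0]
    - [[-56,115,60],0]
    - [[-56,115,115],0]
    - [[-56,115,170],0]
    - [[-56,115,210],0]
    - [[-56,115,241],0]
    - [[-56,115,241],0]
    - [[-56,115,241],0]

```text
clock: 3.82
eef_pos: [0.5, 0.0203, 0.1141]
tool_rot: [0.099, 0.995, 0.0, 0.001]
ft_force: [-0.1, -0.2, 0.2]
grip_width: 0.0383
grasp_force: 0.0
```

Run:
```python
from h import *
o=bot.get_obs(); print(o['eef_pos'],o['ft_force'],o['grip_width'])
pic,_=bot.camera('side'); save(cv2.resize(pic[110:270,200:460],None,fx=3,fy=3),'s2')
```

```text
[0.49996804 0.0203435  0.11405161] [-0.13348444 -0.18418696  0.21867233] 0.038251645616790744
```

View pics/s2.png

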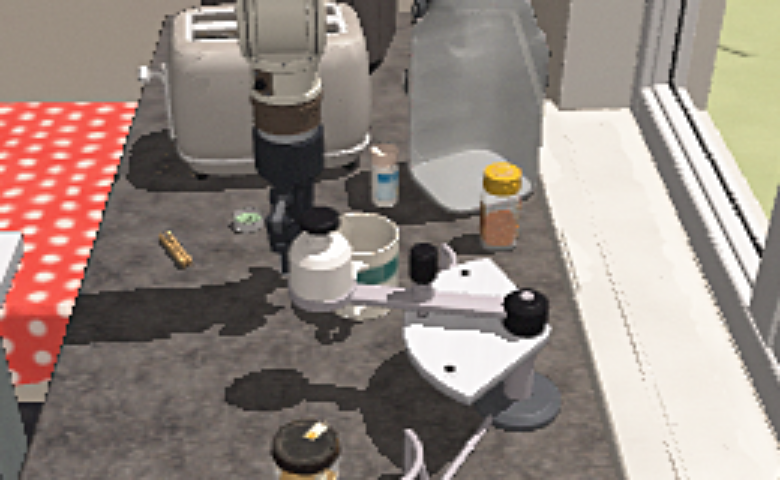

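The gripper stands behind the mug, at the left of the crop with the mug at (370,250). Pushing now.

Request:
step_arm:
  rows:
    - [[-10,-3,0],0]
    - [[-20,-3,0],0]
    - [[-27,-2,0],0]
    - [[-34,-1,0],0]
    - [[-41,1,0],0]
    - [[-48,3,0],0]
    - [[-55,4,0],0]
    - [[-62,5,0],0]
    - [[-68,6,0],0]
    - [[-73,7,0],0]
    - [[-75,7,0],0]
    - [[-75,7,0],0]

```text
clock: 5.38
eef_pos: [0.5743, 0.0123, 0.1128]
tool_rot: [0.099, 0.995, 0.0, 0.0]
ft_force: [-1.4, -0.3, -0.3]
grip_width: 0.0386
grasp_force: 0.1
```

Request:
step_arm:
  rows:
    - [[-3,0,0],0]
    - [[-6,0,0],0]
    - [[-6,0,0],0]

```text
clock: 5.75
eef_pos: [0.5803, 0.0111, 0.113]
tool_rot: [0.099, 0.995, 0.0, 0.0]
ft_force: [-1.7, 1.2, -1.7]
grip_width: 0.0385
grasp_force: 0.3
```

Run:
```python
from m import *
o=bot.get_obs(); print(o['eef_pos'],o['ft_force'],o['ft_torque'])
for cam in ['scene','side']:
    _,_,W=cloud(cam)
    w=W[(W[...,0]>.585)&(W[...,0]<.69)&(W[...,1]>-.045)&(W[...,1]<.06)&(W[...,2]>.09)&(W[...,2]<.099)]
    print(cam,len(w),circ(w,.040) if len(w)>8 else '')
```

```text
[0.58030338 0.01106054 0.1129631 ] [-1.65165291  1.21958565 -1.68527117] [-0.00524076  0.21267918 -0.04482972]
scene 29 (array([ 0.62402259, -0.00115096]), np.float64(0.0011955807519375))
side 73 (array([6.26919124e-01, 1.60674965e-04]), np.float64(0.0012638118608992235))
```

Request:
step_arm:
  rows:
    - [[-2,0,0],0]
    - [[-4,0,0],0]
    - [[-4,0,0],0]

```text
clock: 6.22
eef_pos: [0.5841, 0.0103, 0.1129]
tool_rot: [0.099, 0.995, 0.0, 0.0]
ft_force: [-1.6, 0.6, 0.4]
grip_width: 0.0384
grasp_force: 0.5
```

Request:
step_arm:
  rows:
    - [[-2,0,0],0]
    - [[-3,0,0],0]
    - [[-3,0,0],0]

```text
clock: 6.6
eef_pos: [0.5867, 0.0098, 0.1128]
tool_rot: [0.099, 0.995, 0.0, -0.0]
ft_force: [-3.0, 0.3, 1.6]
grip_width: 0.0385
grasp_force: 0.6
```

Request:
step_arm:
  rows:
    - [[-1,0,0],0]
    - [[-2,0,0],0]
    - [[-2,0,0],0]

```text
clock: 6.98
eef_pos: [0.5872, 0.0096, 0.1127]
tool_rot: [0.099, 0.995, 0.0, -0.002]
ft_force: [-5.9, 1.6, 3.5]
grip_width: 0.0386
grasp_force: 1.5
```

Request:
step_arm:
  rows:
    - [[-1,0,0],0]
    - [[-2,0,0],0]
    - [[-2,0,0],0]

```text
clock: 7.35
eef_pos: [0.5875, 0.0095, 0.1126]
tool_rot: [0.099, 0.995, 0.0, -0.004]
ft_force: [-11.7, 2.8, 6.9]
grip_width: 0.0383
grasp_force: 2.2
```

Run:
```python
from m import *
for cam in ['scene','side']:
    pic,_,W=cloud(cam)
    w=W[(W[...,0]>.585)&(W[...,0]<.69)&(W[...,1]>-.045)&(W[...,1]<.06)&(W[...,2]>.09)&(W[...,2]<.099)]
    print(cam,len(w),circ(w,.040) if len(w)>8 else '')
save(cv2.resize(pic[150:230,290:400],None,fx=6,fy=6,interpolation=cv2.INTER_CUBIC),'s3')
```

```text
scene 30 (array([ 0.62989111, -0.00212504]), np.float64(0.0014812615146716085))
side 74 (array([ 0.63425202, -0.00120057]), np.float64(0.0010994269439802383))
```

View pics/s3.png

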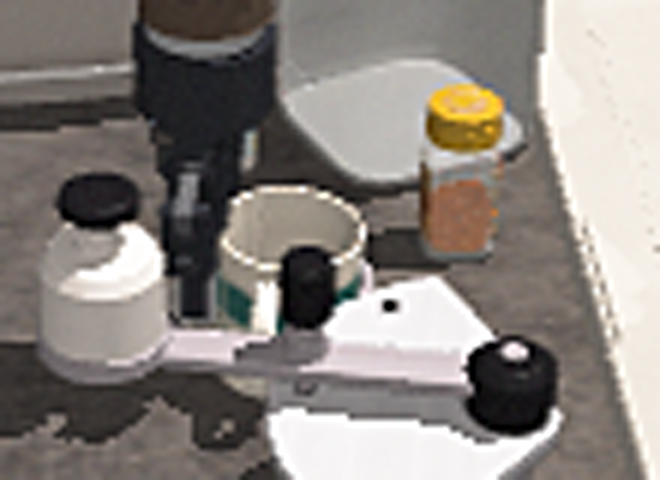

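The mug is upright in the wire stop, seen at (290,260) behind the arm, and contact was stiff at 12 N. Backing off and moving above the knob.

Request:
step_arm:
  rows:
    - [[5,0,0],0]
    - [[25,0,0],0]
    - [[60,0,0],0]
    - [[60,0,-50],0]
    - [[60,0,-110],0]
    - [[60,0,-170],0]
    - [[40,-30,-205],0]
    - [[10,-70,-205],0]
    - [[-20,-100,-205],0]
    - [[-50,-130,-205],0]
    - [[-71,-151,-205],0]
    - [[-71,-151,-205],0]
  claw: -0.4

```text
clock: 8.95
eef_pos: [0.6319, -0.1555, 0.3171]
tool_rot: [0.1, 0.995, -0.0, 0.001]
ft_force: [0.3, 0.3, 0.3]
grip_width: 0.0598
grasp_force: 0.0
```

Run:
```python
from m import *
o=bot.get_obs(); print(o['eef_pos'],o['tool_rot'],o['ft_force'],o['grip_width'],o['joint_pos'])
for cam in ['scene','side','wrist']:
    pic,_,W=cloud(cam)
    w=W[(W[...,0]>.585)&(W[...,0]<.69)&(W[...,1]>-.045)&(W[...,1]<.06)&(W[...,2]>.09)&(W[...,2]<.099)]
    print(cam,'mug',len(w),circ(w,.040) if len(w)>8 else '')
    w=W[(W[...,0]>.60)&(W[...,0]<.665)&(W[...,1]>-.185)&(W[...,1]<-.12)&(W[...,2]>.15)&(W[...,2]<.178)]
    print(cam,'knob',len(w),circ(w,.014) if len(w)>8 else '')
```

```text
[ 0.63192195 -0.15545082  0.31714388] [ 1.00318470e-01  9.94954934e-01 -4.06324288e-04  8.47322166e-04] [0.30733304 0.28818128 0.26758321] 0.059826571666861936 [-2.41006197e-01  5.52385193e-01  5.03358836e-01  1.51997821e+00
 -5.67292231e-04 -4.00316142e-02]
scene mug 56 (array([ 0.63019911, -0.00161585]), np.float64(0.0011114751667129184))
scene knob 95 (array([ 0.63204878, -0.15407859]), np.float64(0.0017101101812628736))
side mug 67 (array([6.32102363e-01, 1.67847879e-04]), np.float64(0.0008916954983931927))
side knob 82 (array([ 0.63253128, -0.15260848]), np.float64(0.0007890876277159486))
wrist mug 953 (array([0.63259815, 0.00147209]), np.float64(0.0007796750765697788))
wrist knob 605 (array([ 0.63350819, -0.15265885]), np.float64(0.00040374535938196565))
```

Request:
step_arm:
  rows:
    - [[-1,3,40],0]
    - [[-1,3,80],0]
    - [[-1,3,99],0]
    - [[-1,3,99],0]

```text
clock: 9.6
eef_pos: [0.6309, -0.1489, 0.2175]
tool_rot: [0.098, 0.995, 0.0, -0.002]
ft_force: [0.2, 0.5, 0.1]
grip_width: 0.0597
grasp_force: 0.0
```

Request:
step_arm:
  rows:
    - [[0,0,0],0]
    - [[0,0,0],0]
    - [[0,0,0],0]
    - [[0,0,0],0]
    - [[0,0,0],0]
  claw: 1

```text
clock: 10.22
eef_pos: [0.6328, -0.1509, 0.2214]
tool_rot: [0.099, 0.995, -0.001, 0.002]
ft_force: [-1.9, -2.0, 5.6]
grip_width: 0.0258
grasp_force: 59.3
```

Request:
step_arm:
  rows:
    - [[0,0,-5],0]
    - [[0,0,-10],0]
    - [[0,0,-14],0]
    - [[0,0,-14],0]

```text
clock: 10.72
eef_pos: [0.6328, -0.1508, 0.2319]
tool_rot: [0.099, 0.995, -0.0, 0.0]
ft_force: [5.7, -4.3, -9.0]
grip_width: 0.0259
grasp_force: 59.4
```

Run:
```python
from m import *
for cam in ['side']:
    pic,_,W=cloud(cam)
    save(cv2.resize(pic[140:240,290:400],None,fx=5,fy=5,interpolation=cv2.INTER_CUBIC),'s4')
```

```text
(no output)
```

View pics/s4.png

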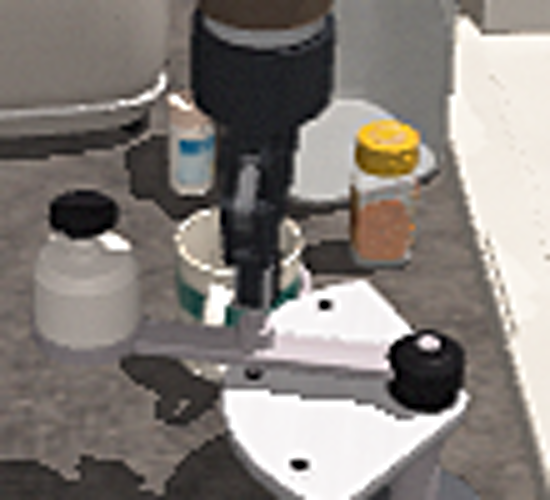

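Force of -9 N agrees with about 12 mm lift. Lifting 2 mm more and swinging.

Request:
step_arm:
  rows:
    - [[0,0,-2],0]
    - [[-0.2,6,-2],3.5]
    - [[-0.7,12.2,-2],7]
    - [[-3,24.2,-2],14]
    - [[-6.6,35.8,-2],21]
    - [[-11.7,46.9,-2],28]
    - [[-18.1,57.4,-2],35]
    - [[-25.7,66.9,-2],42]
    - [[-25.7,66.9,-2],42]

```text
clock: 11.9
eef_pos: [0.6712, -0.0901, 0.2328]
tool_rot: [0.449, 0.893, -0.001, -0.0]
ft_force: [4.3, -5.3, -9.5]
grip_width: 0.0261
grasp_force: 60.0
```

Run:
```python
from m import *
o=bot.get_obs(); print(o['eef_pos'],o['tool_rot'])
for cam in ['scene','side','wrist']:
    pic,_,W=cloud(cam)
    for z0,z1 in [(.19,.203)]:
        w=W[(W[...,0]>.54)&(W[...,0]<.68)&(W[...,1]>-.09)&(W[...,1]<.03)&(W[...,2]>z0)&(W[...,2]<z1)]
        for r in bot.trace('cap_top',cam)[:1]:
            w=W[r['pixels']]; w=w[(w[:,2]>z0)&(w[:,2]<z1)]; print(cam,len(w),circ(w,.02) if len(w)>8 else '')
save(pic,'w5')
```

```text
[ 0.67123544 -0.09011871  0.23280034] [ 4.49153364e-01  8.93453965e-01 -1.09799228e-03 -2.47801902e-04]
scene 23 (array([ 0.6121036 , -0.01246539]), np.float64(0.0013406081719985197))
side 12 (array([ 0.60445955, -0.0479617 ]), np.float64(0.002085424100105272))
wrist 31 (array([ 0.61047468, -0.01031364]), np.float64(0.00019323974449065792))
```

Request:
step_arm:
  rows:
    - [[-0.2,5,0],3]
    - [[-0.5,10.5,0],6]
    - [[-0.5,10.5,0],6]

```text
clock: 12.58
eef_pos: [0.6798, -0.0845, 0.2328]
tool_rot: [0.495, 0.869, -0.001, -0.0]
ft_force: [5.0, -3.2, -8.7]
grip_width: 0.0257
grasp_force: 60.1
```

Request:
step_arm:
  rows:
    - [[0,0,0],0]
    - [[0,0,0],0]
    - [[0,0,0],0]
  claw: 0.15

```text
clock: 12.95
eef_pos: [0.6792, -0.0837, 0.2358]
tool_rot: [0.495, 0.869, 0.0, 0.0]
ft_force: [-0.4, -0.1, 0.6]
grip_width: 0.0362
grasp_force: 0.0
```

```bash
cat > k.py <<'E'
from m import *
o=bot.get_obs(); print(o['eef_pos'],o['tool_rot'],o['ft_force'])
for cam in ['scene','side','wrist']:
    pic,_,W=cloud(cam)
    for t,z0,z1,r0 in [('cap_top',.185,.203,.02),('knob_grip',.14,.2,.014)]:
        for r in bot.trace(t,cam)[:1]:
            w=W[r['pixels']]; w=w[(w[:,2]>z0)&(w[:,2]<z1)]; print(cam,t,round(r['score'],2),len(w),*(circ(w,r0)+(np.percentile(w[:,2],[2,97]).round(4),) if len(w)>8 else ''))
save(pic,'wk%d'%(o['clock']*100))
E
python3 k.py; ls pics
```

```text
[ 0.67923803 -0.08365723  0.23576345] [4.94918702e-01 8.68939176e-01 3.25668429e-04 2.85289573e-04] [-0.3650998  -0.10620827  0.60929258]
scene cap_top 0.72 0
side knob_grip 0.69 101 [ 0.68331653 -0.08302731] 0.0014692500847385184 [0.1485 0.1822]
wrist cap_top 0.64 48 [0.63457514 0.00519723] 0.00015203416040326413 [0.2014 0.2029]
wrist knob_grip 0.89 3201 [ 0.683449   -0.08365171] 0.0019022521596832754 [0.1519 0.1798]
s2.png
s3.png
s4.png
scene.png
side.png
w1.png
w5.png
wk1295.png
```

Request:
step_arm:
  rows:
    - [[0,0,-30],0]
    - [[0,0,-60],0]
    - [[10,0,-80],0]
    - [[60,0,-80],0]
    - [[95,0,-80],0]
    - [[95,0,-80],0]

```text
clock: 14.15
eef_pos: [0.6298, -0.0, 0.3157]
tool_rot: [0.494, 0.87, 0.0, 0.0]
ft_force: [-0.5, -0.3, -0.1]
grip_width: 0.0363
grasp_force: 0.0
```

Request:
step_arm:
  rows:
    - [[0,0,0],0]
    - [[0,0,0],0]
  claw: 1

```text
clock: 14.4
eef_pos: [0.6313, -0.0032, 0.3146]
tool_rot: [0.496, 0.869, -0.0, 0.0]
ft_force: [-0.9, -0.6, 0.7]
grip_width: 0.0011
grasp_force: 0.0
```

```bash
python3 k.py
python3 - <<'E'
from h import *
pic,_=bot.camera('side'); save(cv2.resize(pic[140:240,290:400],None,fx=5,fy=5,interpolation=cv2.INTER_CUBIC),'s6')
E
```

```text
[ 0.63129357 -0.00317598  0.314636  ] [ 4.95608315e-01  8.68546130e-01 -1.17569098e-04  6.07442967e-05] [-0.92702287 -0.5858596   0.66581898]
scene cap_top 0.67 33 [0.63125905 0.0023034 ] 0.001877717916361779 [0.1858 0.2029]
scene knob_grip 0.49 103 [ 0.68053497 -0.08538871] 0.0019334681515822908 [0.1489 0.1805]
side cap_top 0.39 15 [ 0.64734982 -0.01891549] 0.003955524675788399 [0.1876 0.2024]
wrist cap_top 0.81 101 [0.63204727 0.00265799] 0.00017048333455641287 [0.1984 0.2029]
wrist knob_grip 0.63 0
```

View pics/s6.png

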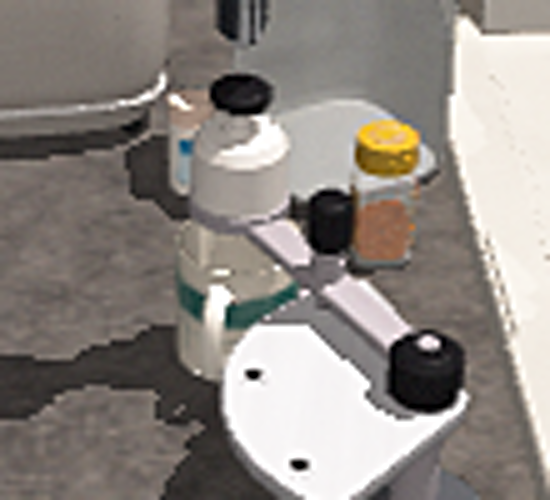

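Arm is over the mug with the knob down to its locked height (top about 0.181). Pressing the cap.

Request:
step_arm:
  rows:
    - [[4,3,10],0]
    - [[4,3,20],0]
    - [[4,3,30],0]
    - [[4,3,35],0]
    - [[4,3,39],0]
    - [[4,3,43],0]
    - [[4,3,46],0]
    - [[4,3,46],0]

```text
clock: 15.9
eef_pos: [0.6316, 0.0033, 0.2703]
tool_rot: [0.495, 0.869, 0.001, 0.001]
ft_force: [-1.4, 2.2, 7.1]
grip_width: -0.0002
grasp_force: 3.5
```

Request:
step_arm:
  rows:
    - [[0,0,2],0]
    - [[0,0,3],0]
    - [[0,0,3],0]

```text
clock: 16.27
eef_pos: [0.6322, 0.0037, 0.269]
tool_rot: [0.495, 0.869, 0.002, 0.002]
ft_force: [-2.2, 3.6, 10.9]
grip_width: 0.0002
grasp_force: 5.3
```

Request:
step_arm:
  rows:
    - [[0,0,2],0]
    - [[0,0,4],0]
    - [[0,0,4],0]

```text
clock: 16.65
eef_pos: [0.6332, 0.0043, 0.2688]
tool_rot: [0.495, 0.869, 0.004, 0.004]
ft_force: [-4.6, 4.0, 22.9]
grip_width: -0.0001
grasp_force: 11.1
```

Request:
step_arm:
  rows:
    - [[0,0,-5],0]
    - [[0,0,-12],0]
    - [[0,0,-20],0]
    - [[0,0,-50],0]
    - [[0,0,-90],0]
    - [[0,0,-120],0]
    - [[60,0,-120],0]
    - [[120,0,-120],0]
    - [[120,0,-120],0]

```text
clock: 17.77
eef_pos: [0.5684, 0.1088, 0.3821]
tool_rot: [0.493, 0.87, -0.0, -0.0]
ft_force: [0.1, -0.5, 0.9]
grip_width: -0.0002
grasp_force: 0.0
```

Run:
```python
from m import *
o=bot.get_obs(); print(o['eef_pos'],o['ft_force'],o['clock'])
for cam in ['scene','side']:
    pic,_,W=cloud(cam)
    for t in ['cap_top','knob_grip','mug_axis','jar']:
        for r in bot.trace(t,cam)[:1]:
            w=W[r['pixels']]; print(cam,t,np.nanmean(w,0).round(3),np.nanpercentile(w[:,2],[3,97]).round(4))
    w=W[(W[...,0]>.585)&(W[...,0]<.69)&(W[...,1]>-.045)&(W[...,1]<.06)&(W[...,2]>.089)&(W[...,2]<.096)]
    print('rim',len(w),circ(w,.040) if len(w)>8 else '')
save(cv2.resize(pic[140:290,270:400],None,fx=4,fy=4,interpolation=cv2.INTER_CUBIC),'s7')
```

```text
[0.56836346 0.10877016 0.38206589] [ 0.13877279 -0.48395689  0.91834306] 17.775
scene cap_top [0.633 0.002 0.198] [0.1628 0.2089]
scene knob_grip [ 0.676 -0.089  0.165] [0.1378 0.1804]
scene mug_axis [ 0.66  -0.068  0.143] [0.1062 0.2063]
scene jar [ 0.509 -0.316  0.057] [0.0038 0.0845]
rim 47 (array([ 0.62968235, -0.00157995]), np.float64(0.0011245390305950342))
side knob_grip [ 0.678 -0.147  0.102] [0.01   0.1856]
side mug_axis [ 0.621 -0.022  0.065] [0.0072 0.0996]
side jar [ 0.522 -0.322  0.059] [0.0082 0.0851]
rim 53 (array([6.33177389e-01, 3.96355313e-05]), np.float64(0.0011635066448789297))
```

View pics/s7.png

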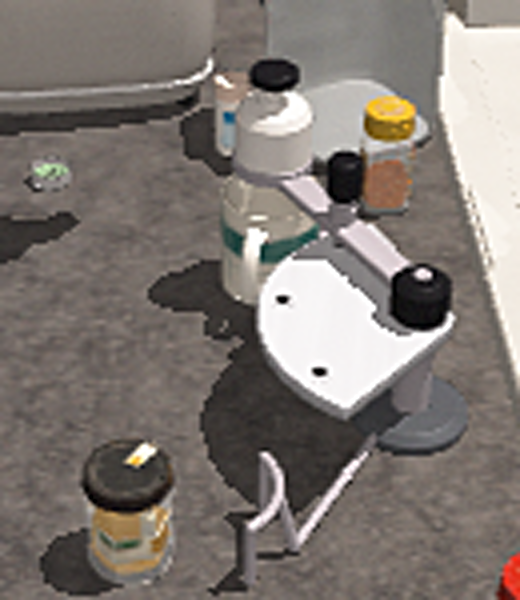

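The cap bottomed at 23 N and is back up at 0.208. The bottle sits over the mug (crop 270,230), the knob is down, and the jar (125,510) hasn't moved.

```bash
python3 -c "
from workcell import bot
print(bot.job_done())"
```

```text
the job is handed in; nothing more can be done
None
```

I pushed the mug home upright into the left stop, swung the arm over it and locked the plunger in that hole, pressed the cap fully down and let it come back up; the job was handed in at about 18 s, with the jar unmoved, and no verdict was shown.

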